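Catch the falling cover of the slide drying box

TASK

The cover of the slide drying box stands open, leaning back past upright. With the fingers tip it forward past its balance point so that it starts to fall, catch it from below on the outside of the fingers so that it comes to rest there part-way down, then lower it slowly and gently until it is fully shut, without letting it drop, and move clear. Do not pinch the cover, and leave the glassware and other things beside the box where they stand.

Things in the scene. Friction and masses are not known exactly. Their poses are not given: they have to be found in the camera images.
- cover (a joint): Hinge of the cover, rad: 0 = shut, level on the box rim; 1.571 = upright (balance); 1.72 = leaning back on its stop, as at the start. A few N on the outer face tip it. Past upright it falls by itself over the box, to the robot's right, slowed by a tired damper (0.65 to 1 rad/s times the cosine of the angle: 3 to 4 s from 1.45 rad to shut, slow at first), but lands hard if not caught.
- cover_edge (a point): Middle of the cover's free edge, on the underside (lies on the box when shut). The cover is a flat steel plate with a dark window, 190 mm from hinge to free edge, 230 mm wide, 8 mm thick, 0.35 to 0.55 kg. Its axes turn with it: x from free edge to hinge, y along the edge, z out of the outer face, which looks to the robot's left while it stands upright.
- cover_hinge (a point): Middle of the hinge line, on the left-hand (+y) top rim of the box, 100 mm above the table. Fixed to the box: its x axis is the level direction from the box's lip side to the hinge (to the robot's left, 1.25 to 1.75 rad of yaw), y runs along the hinge.
- drybox: Open stainless box, fixed to the table, 150 (own x) x 220 (own y) x 100 mm high, origin at the centre of its underside, hinge along its own +x top rim, a rack of glass slides in it. The shut cover sticks out 40 mm past the opposite (robot's right) wall as a lip, free below down to the table, so fingers tilted some 45 degrees can stay under it until it is shut.
- jar: Bystander: loose open glass jar, 60 mm across, 85 mm high, origin at the centre of its underside; beside the box.
- bottle: Bystander: loose amber bottle, 56 mm across, 120 mm high, origin at the centre of its underside; beside the box.
- cassettes: Bystander: loose stack of white tissue cassettes, 42 x 30 mm, 48 mm high, origin at the centre of its underside; beside the box.

How it is judged:
On the way, in this order (a step that is already met when the one before it is completed fails the run):
1. the cover has been tipped forward past its balance point (below 1.45 rad) (value of joint cover below 1.45 rad).
2. the falling cover is caught and rests on the fingers (1.1 to 0.12 rad, under 0.3 rad/s) (value of joint cover between 0.12 and 1.1 rad and velocity of joint cover between -0.3 and 0.3 rad/s and contact force between the fingers and cover above 0.5 N), for 0.2 s.
At the end, for the whole second after the job is handed in: The cover is fully shut (below 0.015 rad, about 3 mm at its edge) and at rest, and jar, bottle and cassettes stand upright within 20 mm of where they were (value of joint cover below 0.015 rad and velocity of joint cover between -0.05 and 0.05 rad/s and distance of each of jar, bottle, cassettes from where it was at the start of the episode below 0.02 m and angle between each of jar, bottle, cassettes's own z axis and vertical below 0.2 rad); the robot touches nothing.
It fails at once if the cover drops shut: faster than 0.5 rad/s (10 cm/s at its edge) in the last 20 mm before shut (value of joint cover between 0.02 and 0.1 rad and velocity of joint cover below -0.5 rad/s).
It fails at once if the cover is pinched, struck or forced: more than 25 N between fingers and cover (contact force between the fingers and cover above 25 N).
It fails at once if the jar gets knocked, carried or lifted (distance of jar from where it was at the start of the episode above 0.02 m or height (world z) of jar above 0.015 m).
It fails at once if the bottle gets knocked, carried or lifted (distance of bottle from where it was at the start of the episode above 0.02 m or height (world z) of bottle above 0.015 m).
It fails at once if the cassettes gets knocked, carried or lifted (distance of cassettes from where it was at the start of the episode above 0.02 m or height (world z) of cassettes above 0.015 m).
It also fails if it takes over 58 s, if anything falls off the work surface, if the arm or the gripper's body presses on something with over 40 N, if the wrist force passes 120 N, or if a joint passes its speed limit or range.

ROBOT

A 6-joint arm with a two-finger parallel gripper is mounted at the origin on the work surface. World frame = base frame: x ahead of the robot, y to its left, z up, the work surface at z = 0. Lengths are in m, angles in rad, forces in N, time in s.
With the tool pointing down it reaches from about 0.4 to 0.825 m from the base axis. Payload 7 kg.
Tool frame: the origin (TCP) lies on the centre line of the jaws, within the pads' length; the fingertips stand 22 mm ahead of it and the grasp point (between the pads) lies 3 mm ahead of it; z points along the fingers, y is the direction in which the jaws open and shut (so a half turn about z gives the same grasp; the last joint's range is limited). The gripper opens to 88 mm and grips with 3 to 60 N. Pads are 19 mm wide; open, the fingers measure 130 mm over their backs; the gripper's body (78 mm by 193 mm) begins 47 mm behind the grasp point.
Start: joints at [-0.914, 0.359, 0.012, 0, -1.224, -0.288], TCP at [0.243, -0.63, 0.249] pointing down, gripper open.
Joint ranges: [-3.07, 3.07], [-1.43, 2.12], [-1.02, 1.25], [-3.03, 1.67], [-3.05, -0], [-3.03, 3.03]. Speed limits (rad/s): [2.39, 2.39, 3.01, 3.14, 3.14, 3.14].

INTERFACE

Orientations are given as [roll, pitch, yaw] about the fixed x, y, z axes, in that order (R = Rz(yaw) Ry(pitch) Rx(roll)).
In Python, from station import arm gives the robot as it stands. The module is installed in compiled form; this text tells all that it offers.
- The arm moves only by the tool arm_command, never from a script. Its argument "motion" is a list of rows, each a list of 3 entries, a list of its own where there are three numbers: the shift along the tool's x, y, z in mm, then the turn, a rotation vector about the tool's x, y, z in degrees, then the opening, from 0 (shut) to 1 (fully open). In form: [[[tx, ty, tz], [wx, wy, wz], grip], ...]. A call has 1 to 20 rows; each row shifts and turns the commanded pose from where the row before left it, along the tool's axes as they then stand; what a row does not reach is not made up. A row lasts 1/12 s, in which the tool goes at most 41.7 mm and 7.16 degrees, less where a joint would pass 70% of its speed; a pose out of reach is approached as far as the arm can. A call is refused whole if a number of a shift passes 41.7 or a number of a turn 7.16, either way. A call with a gripper value outside its range is refused whole. The fingers move at their own pace and stop on an object; "newtons" is the grip in N (left out, the last holds). Time passes only in rows, so rows that do not move let the fingers close. It gives the time, the measured TCP pose, the force and the opening at its end, in the units of the state.
- arm.get_state(): the state, without advancing time (a new reading comes with each control period).
- arm.grab_frame(name): name is "scene" or "top" or "wrist"; returns the picture (400x640x3 uint8, red, green, blue); there is no depth.
- arm.camera_info(name): a dict with "fov_y" (degrees; the focal length in pixels is half the picture's height over the tangent of half this angle, whatever the lens; pixels are square), "cx", "cy" (the principal point, pixels), "k1" (the pictures are not rectified: a ray, as slopes to the right and down, at radius r is drawn at 1 + k1 r^2 times it, then the intrinsics apply), "view" (4x4, takes a point from world to camera coordinates); the wrist camera has in their place "tool_from_camera" (4x4, takes a point from camera to tool coordinates, whose origin is the TCP and whose axes are the flange's). Camera axes: x right, y down, z forward; pixel columns grow to the right and rows downward; lengths in m; the calibration is good to about 2 mm. A picture is of the moment at which its call begins: read the wrist's pose just before it. camera_info takes no time and is no camera call.
- arm.job_done(): hands the job in, once; it reports no verdict.
The state is a dict: "t": time; "q": joint angles; "qd": joint speeds; "joint_efforts": joint torques, N m; "eef_pos": TCP position; "ee_rot": TCP orientation; "force": force on the tool from outside, world axes, zero at the start; "moment": the same for the moment, N m; "width": finger opening in m.
Only numpy, scipy, OpenCV 4.12 (cv2) and the standard library are available. Lean on these libraries where they do the work, as an engineer would, in place of code of your own. Each camera call takes 0.05 s, during which the arm holds its last target. There are 200 camera calls.

## Working session

There is one attempt and no reset: what is moved stays moved. The work goes in short steps, Python scripts to look and compute and a tool call to move; the robot and the scene stay as the last step left them, time stands still between calls to the robot, and variables do not carry over. Pictures are saved under pics/ and viewed, on a budget of 10 in all, crops included, one or two more only if the job needs it, and the job is handed in when it is done.

Besides the shell and the picture viewer there is one more tool, called after ">>>" as name(argument=value, ...), one argument or row to a line, values as JSON. arm_command: Moves the arm, as the interface text tells. Its arguments: {"type":"object","properties":{"motion":{"type":"array","items":{"type":"array"}},"newtons":{"type":"number"}},"required":["motion"]}

```bash
mkdir -p pics
python3 - <<'E'
from station import arm
import cv2,numpy as np
s=arm.get_state();print(s)
for n in("scene","top"):
    cv2.imwrite(f"pics/{n}0.png",arm.grab_frame(n)[:,:,::-1]);print(n,arm.camera_info(n))
print(arm.camera_info("wrist"))
E
```

```text
{'t': 0.0, 'q': array([-9.13906755e-01,  3.59378678e-01,  1.10194383e-02, -3.30697405e-04,
       -1.22409395e+00, -2.88072357e-01]), 'qd': array([ 0.00077616, -0.00140297,  0.00036862,  0.00058808, -0.00103591,
       -0.00326594]), 'joint_efforts': array([ 2.14296539e-03, -5.82722032e+01,  2.93049413e+01,  6.99694008e+00,
        6.69937843e-03, -1.22665606e-04]), 'eef_pos': array([ 0.24312615, -0.6291911 ,  0.24761431]), 'ee_rot': array([ 3.13991574e+00, -1.72701194e-04, -2.77288792e+00]), 'force': array([-0.43970063,  0.01282564,  0.01795928]), 'moment': array([ 0.02144805,  0.03102746, -0.02331683]), 'width': 0.08773880312470807}
scene {'fov_y': 43.06024440119175, 'cx': 323.98381172269853, 'cy': 204.09065720307203, 'k1': -0.045422984908105216, 'view': array([[-0.03569122,  0.99930099, -0.01112082, -0.03119667],
       [ 0.88465917,  0.02641641, -0.46548933, -0.49402123],
       [-0.46487018, -0.02645202, -0.88498362,  1.49087647],
       [ 0.        ,  0.        ,  0.        ,  1.        ]])}
top {'fov_y': 57.322969559967675, 'cx': 318.69531449300644, 'cy': 208.97389054796537, 'k1': -0.01564585329210409, 'view': array([[-0.00192626, -0.99999466, -0.00264058,  0.0567898 ],
       [-0.99090304,  0.00226406, -0.1345587 ,  0.62877027],
       [ 0.13456396,  0.00235737, -0.99090211,  0.67295205],
       [ 0.        ,  0.        ,  0.        ,  1.        ]])}
{'fov_y': 61.99290351788852, 'cx': 321.5909274372952, 'cy': 196.800997388214, 'k1': -0.04828283232788712, 'tool_from_camera': array([[ 1.21578816e-04, -9.52637473e-01, -3.04108253e-01,
         8.38200551e-02],
       [ 9.99999739e-01, -1.00579402e-04,  7.14858902e-04,
         6.10194188e-05],
       [-7.11588405e-04, -3.04108261e-01,  9.52637213e-01,
        -1.36440396e-01],
       [ 0.00000000e+00,  0.00000000e+00,  0.00000000e+00,
         1.00000000e+00]])}
```

View pics/scene0.png

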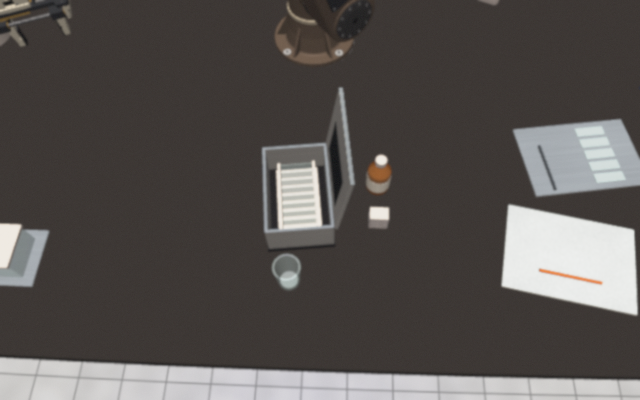

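View pics/top0.png

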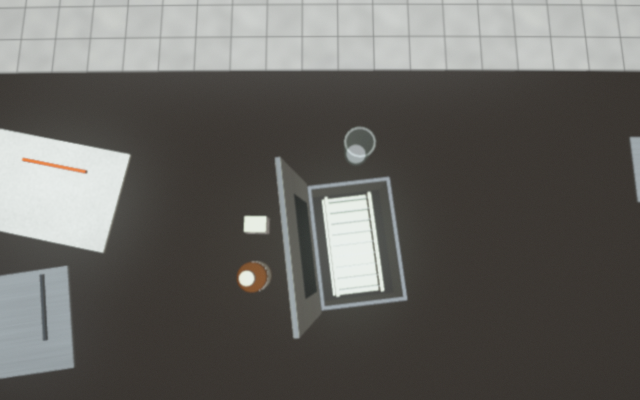

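```bash
cat > h.py <<'E'
from station import arm
import numpy as np, cv2
def cam(n):
    c=arm.camera_info(n); f=200/np.tan(np.radians(c["fov_y"]/2))
    K=np.array([[f,0,c["cx"]],[0,f,c["cy"]],[0,0,1]]); return K,np.array([c["k1"],0,0,0,0.]),c
def ray(n,p):
    K,d,c=cam(n); V=c["view"]
    u=cv2.undistortPoints(np.array([[p]],float),K,d)[0,0]
    R=V[:3,:3]; return -R.T@V[:3,3], R.T@np.array([u[0],u[1],1])
def onz(n,p,z):
    o,r=ray(n,p); return o+r*(z-o[2])/r[2]
def proj(n,P):
    K,d,c=cam(n);V=c["view"]
    return cv2.projectPoints(np.array(P,float).reshape(-1,1,3),cv2.Rodrigues(V[:3,:3])[0],V[:3,3],K,d)[0][:,0]
E
python3 - <<'E'
from h import *
np.set_printoptions(precision=4,suppress=True)
T=[onz("top",p,.1) for p in[(309,186),(389,178),(406,299),(324,308)]]
S=[onz("scene",p,.1) for p in[(334,243),(268,246),(263,149),(326,145)]]
print("top\n",np.array(T),"\nscene\n",np.array(S))
for n,C in(("t",T),("s",S)):
    C=np.array(C);e=[np.linalg.norm(C[i]-C[(i+1)%4]) for i in range(4)]
    h=C[0]-C[3];print(n,e,"centre",C.mean(0),"yaw",np.arctan2(h[1],h[0])+np.pi/2)
print("bottle",onz("top",(246,278),.12),onz("scene",(381,159),.12))
print("cass",onz("top",(256,223),.048),onz("scene",(379,213),.048))
print("jar",onz("top",(360,142),.085),onz("scene",(287,267),.085))
E
```

```text
top
 [[ 0.6632  0.0728  0.1   ]
 [ 0.6776 -0.0726  0.1   ]
 [ 0.4626 -0.0964  0.1   ]
 [ 0.4476  0.0465  0.1   ]] 
scene
 [[ 0.7019  0.0786  0.1   ]
 [ 0.7132 -0.0608  0.1   ]
 [ 0.4678 -0.0941  0.1   ]
 [ 0.4525  0.0532  0.1   ]]
t [np.float64(0.1461656906095003), np.float64(0.21638514243776868), np.float64(0.14360658908774032), np.float64(0.2171187301726621)] centre [ 0.5628 -0.0124  0.1   ] yaw 1.6925367031459688
s [np.float64(0.13991277517623182), np.float64(0.24758933695698288), np.float64(0.1480993071416764), np.float64(0.250710091801281)] centre [ 0.5838 -0.0058  0.1   ] yaw 1.6723134939835635
bottle [0.5001 0.1792 0.12  ] [0.5008 0.1797 0.12  ]
cass [0.6011 0.1767 0.048 ] [0.6015 0.1797 0.048 ]
jar [ 0.7504 -0.0228  0.085 ] [ 0.7534 -0.0188  0.085 ]
```

>>> arm_command(
  motion=[
    [[0,0,-30],[0,0,0],0],
    [[0,0,-30],[0,0,0],0],
    [[-27,16,-17],[0,0,0],0],
    [[-27,16,-17],[0,0,0],0],
    [[-27,16,-17],[0,0,0],0],
    [[-27,16,-17],[0,0,0],0],
    [[-27,16,-17],[0,0,0],0],
    [[-27,16,-17],[0,0,0],0],
    [[-27,16,-17],[0,0,0],0],
    [[-27,16,-17],[0,0,0],0],
    [[-27,16,-17],[0,0,0],0],
    [[-27,16,-17],[0,0,0],0],
    [[0,0,0],[0,0,0],0],
  ],
  newtons=10,
)

```text
t: 1.18
eef_pos: [0.4403, -0.3803, 0.4817]
ee_rot: [-3.138, 0.003, -2.769]
force: [-0.8, -0.4, -0.3]
width: 0.0065
```

```bash
cat >> h.py <<'E'
from scipy.spatial.transform import Rotation as Ro
H=np.array([.5545,.062,.1]); yaw=1.687
u=np.array([np.cos(yaw),np.sin(yaw),0]); v=np.array([-u[1],u[0],0]); k=np.array([0,0,1.])
def Rt(deg):   # tool tilted deg from straight down towards +u, tool y = v
    a=np.radians(deg); z=u*np.sin(a)-k*np.cos(a); return Ro.from_matrix(np.c_[np.cross(v,z),v,z])
def now():
    s=arm.get_state(); return s, s["eef_pos"], Ro.from_euler("xyz",s["ee_rot"])
def tip(s=None):
    s,p,R=now(); d=p+R.apply([0,0,.022])-H; return np.array([d@u,d@v,d[2]+.1])*1e3
def show():
    s,p,R=now(); t=R.apply([0,0,1]); np.set_printoptions(precision=2,suppress=True)
    print("t",s["t"],"tip u,v,z",tip(),"tilt",np.degrees(np.arctan2(t@u,-t[2])),"F",s["force"],"q",s["q"],"w",s["width"])
def need(U,V,Z,deg):  # tool shift mm (present axes) so the tip gets to U,V,Z after the turn, and the turn deg
    s,p,R=now(); N=Rt(deg); g=H+U*u+V*v+k*(Z-.1)-N.apply([0,0,.022])
    print("shift",R.inv().apply(g-p)*1e3,"after-turn axes",N.inv().apply(g-p)*1e3,"turn",np.degrees((R.inv()*N).as_rotvec()))
E
python3 -c "
from h import *
show();need(.09,0,.38,30)"
```

```text
t 1.1833 tip u,v,z [-426.09  164.57  459.71] tilt -0.13230923567796735 F [-0.83 -0.37 -0.33] q [-0.38  0.14  0.24  0.   -1.66 -0.82] w 0.006505990206418994
shift [-286.9   447.16   82.12] after-turn axes [-396.05 -164.66  324.1 ] turn [-19.96 -25.48 -73.43]
```

>>> arm_command(
  motion=[
    [[0,0,0],[-1.55,-1.95,-5.65],0],
    [[0,0,0],[-1.55,-1.95,-5.65],0],
    [[0,0,0],[-1.55,-1.95,-5.65],0],
    [[0,0,0],[-1.55,-1.95,-5.65],0],
    [[0,0,0],[-1.55,-1.95,-5.65],0],
    [[0,0,0],[-1.55,-1.95,-5.65],0],
    [[0,0,0],[-1.55,-1.95,-5.65],0],
    [[0,0,0],[-1.55,-1.95,-5.65],0],
    [[0,0,0],[-1.55,-1.95,-5.65],0],
    [[0,0,0],[-1.55,-1.95,-5.65],0],
    [[0,0,0],[-1.55,-1.95,-5.65],0],
    [[0,0,0],[-1.55,-1.95,-5.65],0],
    [[0,0,0],[-1.55,-1.95,-5.65],0],
    [[0,0,0],[0,0,0],0],
    [[0,0,0],[0,0,0],0],
  ],
)

```text
t: 2.43
eef_pos: [0.4379, -0.3836, 0.477]
ee_rot: [3.13, 0.527, -1.466]
force: [0.2, -0.7, -0.5]
width: 0.0003
```

```bash
python3 -c "
from h import *
show();need(.09,0,.38,30)"
```

```text
t 2.4333 tip u,v,z [-418.    167.58  457.96] tilt 30.202727472745096 F [ 0.23 -0.7  -0.53] q [-0.64  0.4   0.65 -0.45 -2.15  0.57] w 0.0003253090330339238
shift [-401.51 -165.51  321.94] after-turn axes [-401.04 -167.45  321.51] turn [ 0.34  0.2  -0.55]
```

>>> arm_command(
  motion=[
    [[-25,-10.4,20],[0,0,0],0],
    [[-25,-10.4,20],[0,0,0],0],
    [[-25,-10.4,20],[0,0,0],0],
    [[-25,-10.4,20],[0,0,0],0],
    [[-25,-10.4,20],[0,0,0],0],
    [[-25,-10.4,20],[0,0,0],0],
    [[-25,-10.4,20],[0,0,0],0],
    [[-25,-10.4,20],[0,0,0],0],
    [[-25,-10.4,20],[0,0,0],0],
    [[-25,-10.4,20],[0,0,0],0],
    [[-25,-10.4,20],[0,0,0],0],
    [[-25,-10.4,20],[0,0,0],0],
    [[-25,-10.4,20],[0,0,0],0],
    [[-25,-10.4,20],[0,0,0],0],
    [[-25,-10.4,20],[0,0,0],0],
    [[-25,-10.4,20],[0,0,0],0],
    [[0,0,0],[0,0,0],0],
    [[0,0,0],[0,0,0],0],
  ],
)

```text
t: 3.93
eef_pos: [0.5438, 0.1406, 0.4017]
ee_rot: [3.133, 0.526, -1.461]
force: [-0.0, 0.6, 0.4]
width: 0.0002
```

```bash
python3 -c "
from h import *
show();need(.09,0,.272,30)
cv2.imwrite('pics/s1.png',arm.grab_frame('scene')[:,:,::-1])
E=lambda th,r,w:H+r*(-np.cos(th)*u+np.sin(th)*k)+w*v
print(proj('scene',[E(1.72,.19,.115),E(1.72,.19,-.115)]),proj('top',[E(1.72,.19,.115),E(1.72,.19,-.115)]))"
```

```text
t 3.9333 tip u,v,z [ 90.35   1.63 382.72] tilt 30.113209299284357 F [-0.01  0.57  0.36] q [ 0.23  0.13  0.15 -0.52 -1.54 -0.12] w 0.00022197086025138444
shift [55.8  -2.29 95.59] after-turn axes [55.62 -1.51 95.71] turn [ 0.3   0.11 -0.29]
[[337.07  86.66]
 [348.76 184.01]] [[301.09 337.48]
 [281.44 156.02]]
```

View pics/s1.png

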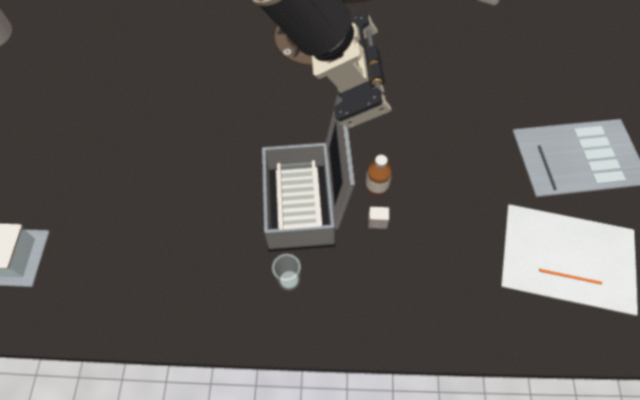

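>>> arm_command(
  motion=[
    [[14,0,24],[0,0,0],0],
    [[14,0,24],[0,0,0],0],
    [[14,0,24],[0,0,0],0],
    [[14,0,24],[0,0,0],0],
    [[0,0,0],[0,0,0],0],
    [[8.7,0,-5],[0,0,0],0],
    [[8.7,0,-5],[0,0,0],0],
    [[8.7,0,-5],[0,0,0],0],
    [[8.7,0,-5],[0,0,0],0],
    [[8.7,0,-5],[0,0,0],0],
    [[8.7,0,-5],[0,0,0],0],
    [[0,0,0],[0,0,0],0],
  ],
)

```text
t: 4.98
eef_pos: [0.5519, 0.0767, 0.2925]
ee_rot: [3.138, 0.525, -1.46]
force: [0.6, 0.4, 0.8]
width: 0.0007
```

```bash
python3 -c "
from h import *
show()
a=arm.grab_frame('top')[60:360,180:500,::-1]
cv2.imwrite('pics/t2.png',cv2.resize(a,(640,600)))
E=lambda th,r,w:H+r*(-np.cos(th)*u+np.sin(th)*k)+w*v
for th in(1.72,1.6,1.5):print(th,proj('top',[E(th,.19,.115),E(th,.19,-.115)]))"
```

```text
t 4.9833 tip u,v,z [ 25.93   0.89 273.48] tilt 30.09797784954389 F [0.61 0.38 0.77] q [ 0.11  0.21  0.01 -0.53 -1.4   0.1 ] w 0.0007142163098994304
1.72 [[301.09 337.48]
 [281.44 156.02]]
1.6 [[319.52 335.58]
 [298.63 153.58]]
1.5 [[334.97 333.62]
 [313.13 151.98]]
```

View pics/t2.png

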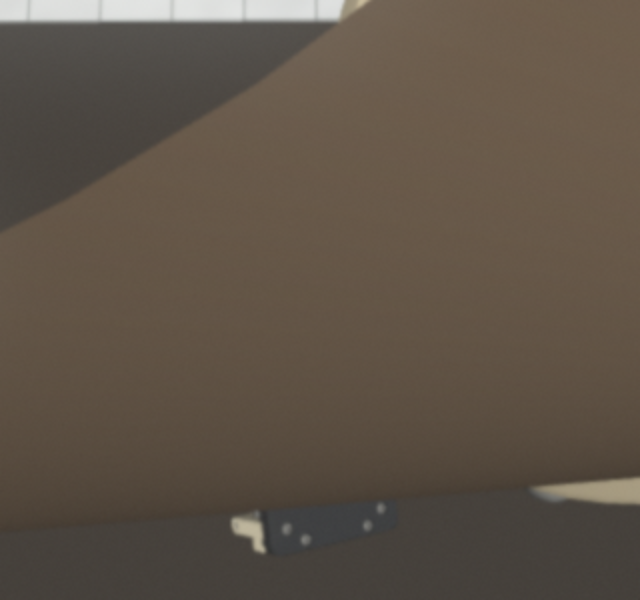

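```bash
python3 -c "
from h import *
a=arm.grab_frame('scene')[60:300,220:440,::-1]
cv2.imwrite('pics/s3.png',cv2.resize(a,None,fx=2.5,fy=2.5))
E=lambda th,r,w:H+r*(-np.cos(th)*u+np.sin(th)*k)+w*v
for th in(1.72,1.6,1.5):print(th,(proj('scene',[E(th,.19,.115),E(th,.19,-.115)])-[220,60])*2.5)"
```

```text
1.72 [[292.6661751   66.64008838]
 [321.89655261 310.03127651]]
1.6 [[264.91021495  66.90620163]
 [290.92856365 310.9778873 ]]
1.5 [[241.64832476  68.85730807]
 [264.91222218 313.21320088]]
```

View pics/s3.png

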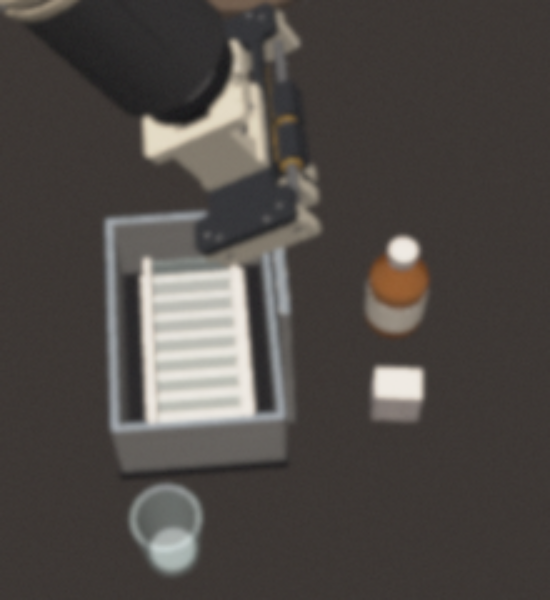

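>>> arm_command(
  motion=[
    [[8.7,0,-5],[0,0,0],0],
    [[8.7,0,-5],[0,0,0],0],
    [[8.7,0,-5],[0,0,0],0],
    [[8.7,0,-5],[0,0,0],0],
    [[-12.5,0,-21.7],[0,0,0],0],
    [[-12.5,0,-21.7],[0,0,0],0],
    [[30,0,-17.5],[0,-5,0],0],
    [[28.7,0,-20],[0,-5,0],0],
    [[26.8,0,-22.5],[0,-5,0],0],
    [[24.7,0,-24.7],[0,0,0],0],
    [[7,0,-7],[0,0,0],0],
  ],
)

```text
t: 6.0
eef_pos: [0.5723, -0.1162, 0.3366]
ee_rot: [3.124, 0.789, -1.475]
force: [-0.3, 1.2, -0.4]
width: 0.0007
```

```bash
python3 -c "
from h import *
show();need(-.106,0,.231,45)
a=arm.grab_frame('scene')[60:300,220:440,::-1]
cv2.imwrite('pics/s4.png',cv2.resize(a,None,fx=2.5,fy=2.5))
E=lambda th,r,w:H+r*(-np.cos(th)*u+np.sin(th)*k)+w*v
for th in(1.4,1.3,1.2,1.1,.95):print(th,(proj('scene',[E(th,.19,.115),E(th,.19,-.115)])-[220,60])*2.5)"
```

```text
t 6.0 tip u,v,z [-163.49    3.02  321.05] tilt 45.19302598972517 F [-0.3   1.16 -0.39] q [-0.34  0.41  0.33 -0.72 -1.83  0.38] w 0.0006726787962876848
shift [ 23.25  -3.65 104.23] after-turn axes [ 22.95  -2.94 104.32] turn [ 0.21  0.19 -0.81]
1.4 [[218.64  72.35]
 [239.14 316.73]]
1.3 [[196.21  77.33]
 [214.   321.46]]
1.2 [[174.7   83.71]
 [189.88 327.33]]
1.1 [[154.41  91.37]
 [167.12 334.23]]
0.95 [[126.81 104.98]
 [136.21 346.23]]
```

View pics/s4.png

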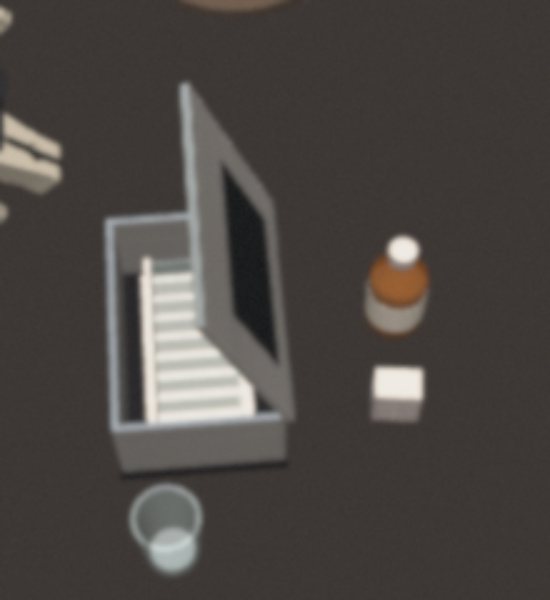

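>>> arm_command(
  motion=[
    [[6.5,-1,26],[0,0,0],0],
    [[6.5,-1,26],[0,0,0],0],
    [[6.5,-1,26],[0,0,0],0],
    [[6.5,0,25],[0,0,0],0],
    [[0,0,0],[0,0,0],0],
    [[0,0,0],[0,0,0],0],
    [[0,0,0],[0,0,0],0],
    [[0,0,0],[0,0,0],0],
    [[0,0,0],[0,0,0],0],
    [[0,0,0],[0,0,0],0],
    [[0,0,0],[0,0,0],0],
    [[0,0,0],[0,0,0],0],
    [[0,0,0],[0,0,0],0],
    [[0,0,0],[0,0,0],0],
    [[0,0,0],[0,0,0],0],
    [[0,0,0],[0,0,0],0],
    [[0,0,0],[0,0,0],0],
    [[0,0,0],[0,0,0],0],
  ],
)

```text
t: 7.55
eef_pos: [0.5687, -0.0549, 0.2486]
ee_rot: [3.131, 0.788, -1.464]
force: [0.5, -1.4, 0.4]
width: 0.0005
```

```bash
python3 -c "
from h import *
show();need(-.127,0,.2136,45);need(-.1676,0,.1532,45);need(-.1788,0,.117,45);need(-.1826,0,.079,45)
a=arm.grab_frame('scene')[60:300,220:440,::-1]
cv2.imwrite('pics/s5.png',cv2.resize(a,None,fx=2.5,fy=2.5))
E=lambda th,r,w:H+r*(-np.cos(th)*u+np.sin(th)*k)+w*v
for th in(1.1,.95,.85,.75):print(th,(proj('scene',[E(th,.19,.115),E(th,.19,-.115)])-[220,60])*2.5)"
```

```text
t 7.55 tip u,v,z [-102.18   -0.44  233.07] tilt 45.14431963932015 F [ 0.48 -1.38  0.44] q [-0.26  0.42  0.14 -0.72 -1.63  0.45] w 0.0005187926722966105
shift [31.26  0.33 -3.86] after-turn axes [31.26  0.52 -3.78] turn [ 0.22  0.14 -0.37]
shift [102.71  -0.19   9.96] after-turn axes [102.68   0.52  10.22] turn [ 0.22  0.14 -0.37]
shift [136.27  -0.47  27.55] after-turn axes [136.2    0.52  27.9 ] turn [ 0.22  0.14 -0.37]
shift [165.88  -0.76  51.66] after-turn axes [165.76   0.52  52.08] turn [ 0.22  0.14 -0.37]
1.1 [[154.41  91.37]
 [167.12 334.23]]
0.95 [[126.81 104.98]
 [136.21 346.23]]
0.85 [[110.64 115.24]
 [118.13 355.13]]
0.75 [[ 96.45 126.26]
 [102.28 364.58]]
```

View pics/s5.png

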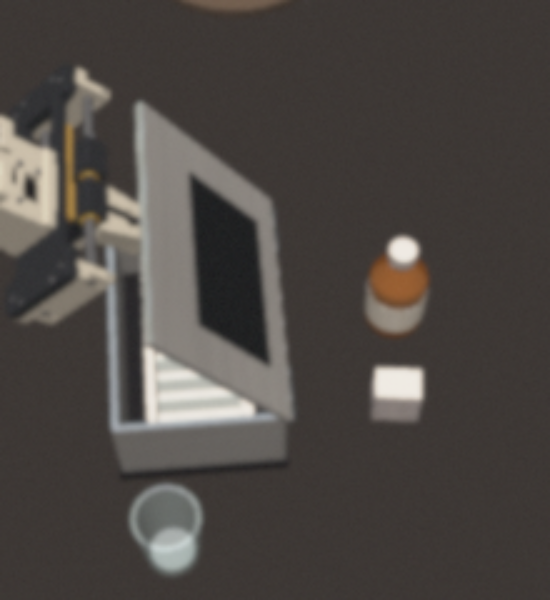

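>>> arm_command(
  motion=[
    [[0,0,0],[0,0,0],0],
    [[0,0,0],[0,0,0],0],
    [[0,0,0],[0,0,0],0],
    [[0,0,0],[0,0,0],0],
    [[0,0,0],[0,0,0],0],
    [[0,0,0],[0,0,0],0],
    [[0,0,0],[0,0,0],0],
  ],
)

```text
t: 8.18
eef_pos: [0.5687, -0.0549, 0.2486]
ee_rot: [3.131, 0.788, -1.464]
force: [0.6, -1.7, 0.1]
width: 0.0005
```

```bash
python3 -c "
from h import *
show()
a=arm.grab_frame('scene')[60:300,220:440,::-1]
b=cv2.resize(a,None,fx=2.5,fy=2.5).astype(int); print(np.abs(b-cv2.imread('pics/s5.png')).mean(), np.abs(b-cv2.imread('pics/s5.png'))[90:420,120:300].mean())"
```

```text
t 8.1833 tip u,v,z [-102.17   -0.45  233.09] tilt 45.14406408094113 F [ 0.61 -1.68  0.09] q [-0.26  0.42  0.14 -0.72 -1.63  0.45] w 0.0005011224756357534
0.7650505050505051 0.7247979797979798
```

>>> arm_command(
  motion=[
    [[5.2,0,-0.6],[0,0,0],0],
    [[5.2,0,-0.6],[0,0,0],0],
    [[5.2,0,-0.6],[0,0,0],0],
    [[5.2,0,-0.6],[0,0,0],0],
    [[5.2,0,-0.6],[0,0,0],0],
    [[5.2,0,-0.6],[0,0,0],0],
    [[5,0,1],[0,0,0],0],
    [[5,0,1],[0,0,0],0],
    [[5,0,1],[0,0,0],0],
    [[5,0,1],[0,0,0],0],
    [[5,0,1],[0,0,0],0],
    [[5,0,1],[0,0,0],0],
    [[5,0,1],[0,0,0],0],
    [[5,0,1],[0,0,0],0],
    [[5,0,1],[0,0,0],0],
    [[5,0,1],[0,0,0],0],
    [[5,0,1],[0,0,0],0],
    [[5,0,1],[0,0,0],0],
    [[5,0,1],[0,0,0],0],
    [[0,0,0],[0,0,0],0],
  ],
)

```text
t: 9.9
eef_pos: [0.575, -0.1163, 0.1725]
ee_rot: [3.13, 0.788, -1.466]
force: [0.6, -0.9, -3.1]
width: 0.0003
```

```bash
python3 -c "
from h import *
show();need(-.1788,0,.117,45);need(-.1826,0,.079,45)
a=arm.grab_frame('scene')[60:300,220:440,::-1]
cv2.imwrite('pics/s6.png',cv2.resize(a,None,fx=2.5,fy=2.5))
E=lambda th,r,w:H+r*(-np.cos(th)*u+np.sin(th)*k)+w*v
for th in(.6,.5,.4,.3):print(th,(proj('scene',[E(th,.19,.115),E(th,.19,-.115)])-[220,60])*2.5)"
```

```text
t 9.9 tip u,v,z [-163.89    0.37  156.98] tilt 45.15371752231397 F [ 0.6  -0.87 -3.13] q [-0.33  0.54  0.15 -0.69 -1.59  0.58] w 0.00029441740311334766
shift [38.8  -0.66 17.62] after-turn axes [38.76 -0.28 17.73] turn [ 0.23  0.15 -0.45]
shift [68.42 -0.99 41.73] after-turn axes [68.31 -0.28 41.91] turn [ 0.23  0.15 -0.45]
0.6 [[ 79.15 143.83]
 [ 83.01 379.46]]
0.5 [[ 70.37 155.99]
 [ 73.26 389.65]]
0.4 [[ 63.84 168.33]
 [ 66.01 399.89]]
0.3 [[ 59.53 180.69]
 [ 61.26 410.05]]
```

View pics/s6.png

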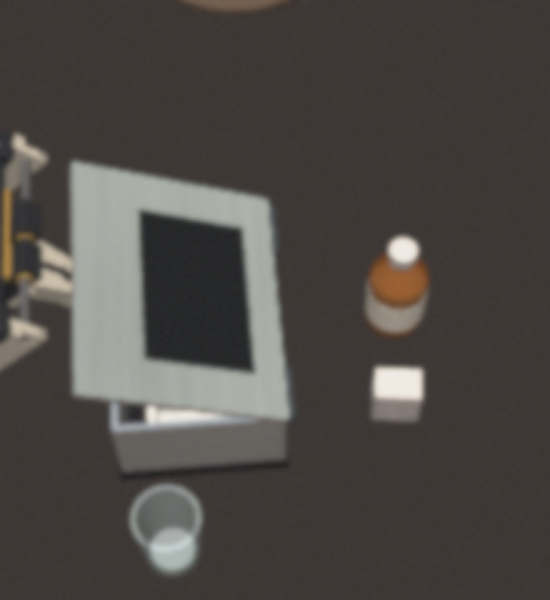

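>>> arm_command(
  motion=[
    [[4.3,0,2],[0,0,0],0],
    [[4.3,0,2],[0,0,0],0],
    [[4.3,0,2],[0,0,0],0],
    [[4.3,0,2],[0,0,0],0],
    [[4.3,0,2],[0,0,0],0],
    [[4.3,0,2],[0,0,0],0],
    [[4.3,0,2],[0,0,0],0],
    [[4.3,0,2],[0,0,0],0],
    [[4.3,0,2],[0,0,0],0],
    [[2,0,1.7],[0,0,0],0],
    [[2,0,1.7],[0,0,0],0],
    [[2,0,1.7],[0,0,0],0],
    [[2,0,1.7],[0,0,0],0],
    [[2,0,1.7],[0,0,0],0],
    [[2,0,1.7],[0,0,0],0],
    [[2,0,1.7],[0,0,0],0],
    [[2,0,1.7],[0,0,0],0],
    [[0,0,0],[0,0,0],0],
  ],
)

```text
t: 11.45
eef_pos: [0.5767, -0.1328, 0.1121]
ee_rot: [3.131, 0.786, -1.464]
force: [0.8, -5.6, -1.8]
width: 0.0009
```

```bash
python3 -c "
from h import *
show();need(-.1826,0,.079,45)"
```

```text
t 11.45 tip u,v,z [-180.52    0.65   96.59] tilt 45.06039182798564 F [ 0.79 -5.61 -1.79] q [-0.35  0.62  0.13 -0.68 -1.52  0.66] w 0.0009092973331907264
shift [13.89 -0.71 10.95] after-turn axes [13.88 -0.58 10.97] turn [ 0.18  0.06 -0.4 ]
```

>>> arm_command(
  motion=[
    [[2,0,0.3],[0,0,0],0],
    [[2,0,0.3],[0,0,0],0],
    [[2,0,0.3],[0,0,0],0],
    [[2,0,0.3],[0,0,0],0],
    [[0,0,0],[0,0,0],0],
  ],
)

```text
t: 11.87
eef_pos: [0.5768, -0.1365, 0.1056]
ee_rot: [3.13, 0.789, -1.465]
force: [0.7, 0.9, -2.4]
width: 0.0002
```

```bash
python3 -c "
from h import *
show()
a=arm.grab_frame('scene')[60:300,220:440,::-1]
cv2.imwrite('pics/s7.png',cv2.resize(a,None,fx=2.5,fy=2.5))
E=lambda th,r,w:H+r*(-np.cos(th)*u+np.sin(th)*k)+w*v
for th in(.2,.1,.05,.0):print(th,(proj('scene',[E(th,.19,.115),E(th,.19,-.115)])-[220,60])*2.5)"
```

```text
t 11.8667 tip u,v,z [-184.13    0.95   90.1 ] tilt 45.18282119221615 F [ 0.66  0.94 -2.4 ] q [-0.36  0.63  0.13 -0.68 -1.52  0.67] w 0.00016476259971506054
0.2 [[ 57.42 192.92]
 [ 58.93 420.03]]
0.1 [[ 57.42 204.91]
 [ 58.94 429.73]]
0.05 [[ 58.2  210.77]
 [ 59.8  434.44]]
0.0 [[ 59.47 216.53]
 [ 61.2  439.04]]
```

View pics/s7.png

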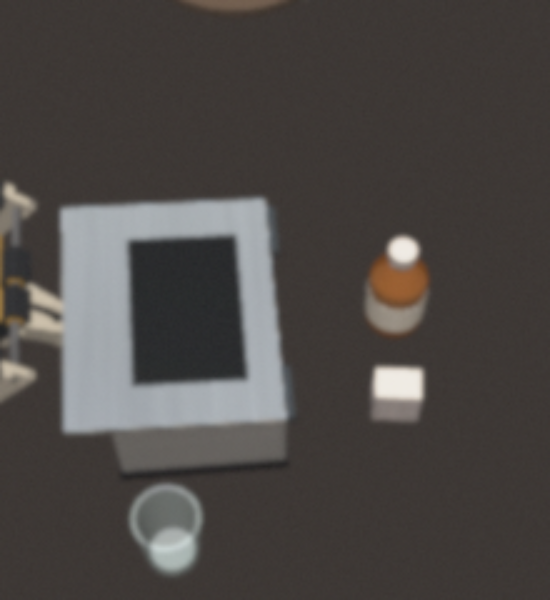

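>>> arm_command(
  motion=[
    [[1.6,0,0.8],[0,0,0],0],
    [[1.6,0,0.8],[0,0,0],0],
    [[1.6,0,0.8],[0,0,0],0],
    [[1.6,0,0.8],[0,0,0],0],
    [[1.6,0,0.8],[0,0,0],0],
    [[1.6,0,0.8],[0,0,0],0],
    [[1.6,0,0.8],[0,0,0],0],
    [[1.6,0,0.8],[0,0,0],0],
    [[0,0,0],[0,0,0],0],
  ],
)

```text
t: 12.67
eef_pos: [0.5773, -0.1411, 0.0923]
ee_rot: [3.131, 0.788, -1.464]
force: [-0.9, 0.0, 0.1]
width: 0.0005
```

```bash
python3 -c "
from h import *
show()
a=arm.grab_frame('scene')[60:300,220:440,::-1]
cv2.imwrite('pics/s8.png',cv2.resize(a,None,fx=2.5,fy=2.5))"
```

```text
t 12.6667 tip u,v,z [-188.82    0.97   76.8 ] tilt 45.162608507458124 F [-0.95  0.04  0.07] q [-0.36  0.65  0.13 -0.68 -1.51  0.68] w 0.00047333436480411905
```

>>> arm_command(
  motion=[
    [[10,0,0],[0,0,0],0],
    [[10,0,0],[0,0,0],0],
    [[10,0,0],[0,0,0],0],
    [[10,0,-10],[0,0,0],0],
    [[10,0,-20],[0,0,0],0],
    [[0,0,-30],[0,0,0],0],
    [[0,0,-30],[0,0,0],0],
    [[0,0,-30],[0,0,0],0],
    [[0,0,-30],[0,0,0],0],
    [[0,0,0],[0,0,0],0],
    [[0,0,0],[0,0,0],0],
  ],
)

```text
t: 13.63
eef_pos: [0.5942, -0.2845, 0.1636]
ee_rot: [3.134, 0.786, -1.465]
force: [0.4, 0.7, -1.0]
width: 0.0006
```

```bash
python3 -c "
from h import *
show()
a=arm.grab_frame('scene')[60:300,220:440,::-1]
b=cv2.resize(a,None,fx=2.5,fy=2.5);cv2.imwrite('pics/s9.png',b)
E=lambda th,w:H+.19*(-np.cos(th)*u+np.sin(th)*k)+.008*(np.sin(th)*u+np.cos(th)*k)+w*v
for th in(.06,.03,0):print(th,(proj('scene',[E(th,.115),E(th,-.115)])-[220,60])*2.5)
d=np.abs(b.astype(int)-cv2.imread('pics/s8.png'))
print('cover change',d[200:440,80:290].mean(),'bystanders vs s5',np.abs(b.astype(int)-cv2.imread('pics/s5.png'))[230:440,350:440].mean(),np.abs(b.astype(int)-cv2.imread('pics/s5.png'))[490:580,120:210].mean())"
```

```text
t 13.6333 tip u,v,z [-333.23    0.76  148.02] tilt 45.039479777695114 F [ 0.44  0.69 -0.96] q [-0.52  0.71  0.43 -0.62 -1.77  0.66] w 0.0005694391168865219
0.06 [[ 57.22 204.67]
 [ 58.72 429.53]]
0.03 [[ 57.61 208.2 ]
 [ 59.15 432.38]]
0 [[ 58.19 211.7 ]
 [ 59.78 435.18]]
cover change 0.6679761904761905 bystanders vs s5 0.7285537918871252 0.7131687242798354
```

View pics/s9.png

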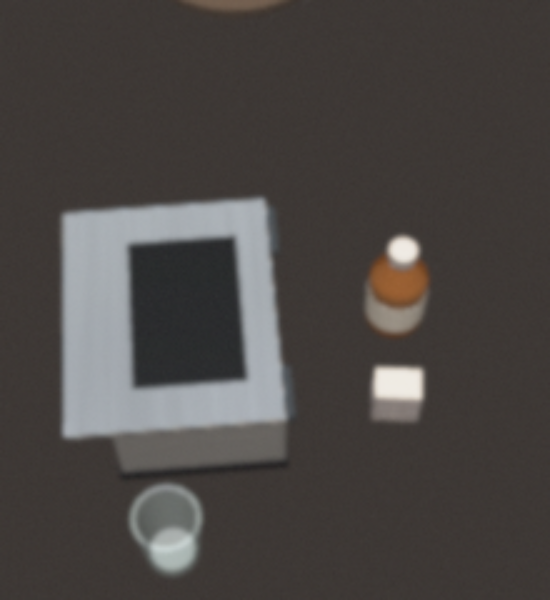

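The cover lies shut: its edge corners are at (62,212) and (64,437), against about (58,212) and (60,435) predicted for 0 rad. It hasn't moved since the fingers left, and the jar, bottle and cassettes are unmoved.

```bash
python3 -c "
from station import arm
arm.job_done()"
```

```text
the job is handed in; nothing more can be done
```

The cover is shut and the job is handed in, at 13.7 s of the 58 s allowed. No verdict was reported.

- **Tip:** I hooked the closed fingers, tilted 30°, over the cover's top edge and pushed it past its balance point.
- **Catch:** I moved over it and let it land on the fingers, tilted 45°, at about 0.98 rad. It rested there for at least 0.6 s, with no change between pictures and about 1.8 N on the tool.
- **Lower:** I brought it down at no more than about 0.35 rad/s until the fingers carried no load, then moved down and away.

**Last checks:**
- The cover's edge is within about 2 to 4 pixels of the shut position in an enlarged camera view. By the rows that change with the angle, that is about 1 to 2 mm of height.
- The cover did not move after the fingers left.
- The jar, bottle and cassettes are unchanged in the pictures since the catch.
- The fingers are about 14 cm clear of the cover, and the force reading is at its noise level.

**What disagreed:** there was a brief sideways force of about 5.6 N near shut, where I expected about 2 N. I took it to be the fingers pressing on the cover's edge, moved them a little to the right, and it went away. It was well under the 25 N limit.

**Pictures:** I viewed 9 of the 10 allowed. One of them, a top view, was blocked by the arm.

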